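Index the lobed cup by three turns of the dividing crank

TASK

Move the silver cup in the dividing table on by one lobe. First wind the crank clockwise with its spring pin riding on the plate until the pin drops into the plate's single hole: that is your zero. Then draw the pin by its knob, wind exactly three more full turns clockwise without running past, let the pin drop fully home in the same hole and take the hand away, leaving the other things on the bench where they stand.

Things in the scene. Friction and masses are not known exactly. Their poses are not given: they have to be found in the camera images.
- divider: upright dividing table fixed to the bench: a grey casting on an angle plate, a slotted face plate 120 mm across with a silver twelve-lobed cup clamped on it (lying level, along the body's +x), and at one side of it an upright worm shaft with a flat round locking plate and a crank on top. Origin on the bench under the crank's axis, z up. Everything on it except crank and knob is below 160 mm. A 36 to 1 worm drives the cup; no dial shows the turns.
- crank_axis (a point): point on the crank's vertical axis, level with the top face of the locking plate (160 mm above the bench). The steel locking plate is 156 mm across, 10 mm thick, fixed, and has one through hole 12 mm wide, 60 mm from the axis; where round the plate the hole lies differs each time and is not told. The crank is a dark flat bar 24 mm wide, 168 to 180 mm above the bench, with a hub nut up to 188 mm; it reaches 75 mm to one side of the axis.
- knob_mid (a point): middle of the crank's upright round black knob, 32 mm diameter, 54 mm long, 60 mm from the crank's axis, standing free above the bar; it spins freely about its own upright axis, so it can be held without turning the hand. It moves up and down with the spring pin: its middle is 64 mm above the top of the locking plate when the pin is home, 72 mm when the pin rides on the plate, 78 mm drawn fully out. Below it a fixed sleeve 25 mm across ends 36 mm above the plate's top.
- crank (a joint): angle of the crank in rad, growing clockwise seen from above and counting on through the turns (6.283 a turn). At the start it is between -1.7 and -1.0; the hole lies somewhere between -0.6 and +0.6, and again every full turn. Turning it takes about 2 N at the knob, about 1 N more while the pin rides on the plate.
- pin (a joint): height of the spring pin (9 mm thick) in m: 0 fully home, 8 mm deep in the hole; 0.008 resting on top of the plate; 0.014 drawn fully out, against a stop. Its spring and weight push it down with about 7 N when home, 10 N when fully out. It starts riding on the plate at 0.008. Below 0.008 at the hole it blocks the crank; more than 0.008 must be held while the crank turns past the hole.
- goblet1: silver goblet, 112 mm tall, 76 mm across; origin under its foot
- goblet2: squat silver cup, 92 mm tall, 84 mm across; origin under its foot
- goblet3: silver goblet, 112 mm tall; origin under its foot
- goblet4: squat silver cup, 92 mm tall; origin under its foot
- waxjar: jar of wax with a black lid, 68 mm across, 66 mm tall; origin under it
- brush: wooden brush, 170 mm long, lying
- glue: white glue bottle, 68 mm across, 170 mm tall; origin under it
- dish: shallow black dish, 100 mm across, 18 mm tall; origin under it

How it is judged (in metres and radians):
On the way, in this order (a step that is already met when the one before it is completed fails the run):
1. the crank is wound clockwise to its hole and the pin drops home: zero (value of joint pin below 0.002 m and value of joint crank between -0.75 and 0.75 rad), for 0.1 s.
2. the pin is drawn and the crank is wound on from the hole (value of joint pin above 0.006 m and value of joint crank above 1.6 rad), for 0.1 s.
At the end, for the whole second after the job is handed in: The pin is home in the plate's hole (within 2 mm of fully down) with the crank exactly three full turns clockwise on from the first time it dropped in (joint crank within 0.75 rad of 18.85; the hole fixes the rest), and the crank is at rest (value of joint pin below 0.002 m and value of joint crank between 18.1 and 19.6 rad and velocity of joint crank between -0.1 and 0.1 rad/s); the robot touches nothing.
It fails at once if the crank is run more than a quarter turn past the three turns (value of joint crank above 21.05 rad).
It fails at once if another thing on the bench is shifted by more than 3 cm (distance of any of goblet1, goblet2, goblet3, goblet4, waxjar, brush, glue, dish from where it was at the start of the episode above 0.03 m).
It also fails if it takes over 72 s, if anything falls off the work surface, if the arm or the gripper's body presses on something with over 40 N, if the wrist force passes 120 N, or if a joint passes its speed limit or range.

ROBOT

A 7-joint arm with a two-finger parallel gripper is mounted at the origin on the work surface. World frame = base frame: x ahead of the robot, y to its left, z up, the work surface at z = 0. Lengths are in mm, angles in rad, forces in N, time in s.
With the tool pointing down it reaches from about 400 to 875 mm from the base axis. Payload 4.4 kg.
Tool frame: the origin (TCP) lies at the very end of the fingers, on their centre line; the grasp point (between the pads) lies 19 mm behind it; z points along the fingers, y is the line along which they close (so a half turn about z gives the same grasp; the last joint's range is limited). The gripper opens to 85 mm and grips with 20 to 120 N. Pads are 22 mm wide; open, the fingers measure 114 mm over their backs; the gripper's body (76 mm by 85 mm) begins 54 mm behind the grasp point. The pads swing forward as they close: fully open they stand 13 mm farther back than shut.
Start: joints at [1.231, 0.628, 0.038, 1.517, -0.027, 0.996, -0.02], TCP at [175.783, -625.794, 202.313] pointing down, gripper open.
Joint ranges: [-3.06, 3.06], [-0.37, 2.12], [-1.25, 1.32], [0.18, 2.47], [-1.1, 4.24], [0.23, 1.98], [-2.94, 2.94]. Speed limits (rad/s): [2.57, 2.57, 3.14, 3.14, 3.14, 3.14, 3.14].

INTERFACE

Orientations are given as [roll, pitch, yaw] about the fixed x, y, z axes, in that order (R = Rz(yaw) Ry(pitch) Rx(roll)).
In Python, from cell import ctrl gives the robot as it stands.
- The arm moves only by the tool step_arm, never from a script. Its argument "series" is a list that holds one entry, the list of rows, each a list of 7 numbers: the turn, a rotation vector about the tool's x, y, z as a fraction of full scale, then the shift along the tool's x, y, z as a fraction of full scale, then the closure, from 0 (fully open) to 1 (shut). In form: [[[ax, ay, az, tx, ty, tz, gripper], ...]]. A call has 1 to 12 rows; each row shifts and turns the commanded pose from where the row before left it, along the tool's axes as they then stand; what a row does not reach is not made up. Full scale, the value 1, is 150 mm for a shift and 45 degrees for a turn. A row lasts 1/10 s, in which the tool goes at most 50 mm and 8.59 degrees, less where a joint would pass 70% of its speed; a pose out of reach is approached as far as the arm can. A call with a number of a shift or a turn outside -1 to 1 is refused whole. A call with a gripper value outside its range is refused whole. The fingers move at their own pace and stop on an object; the grip force is fixed at half the most. Time passes only in rows, so rows that do not move let the fingers close. It gives the time, the measured TCP pose, the force, the opening and the grip force at its end, in the units of the state.
- ctrl.read_state(): the state, without advancing time (a new reading comes with each control period).
- ctrl.get_image(name): name is "side" or "top" or "wrist"; returns a dict with "img" (420x560x3 uint8, red, green, blue), "fx", "fy", "cx", "cy" (pixels), "R" (3x3) and "t" (3): a world point X has camera coordinates R X + t. Camera axes: x right, y down, z forward; pixel columns grow to the right and rows downward; lengths in mm; the calibration is good to about 2 mm. A picture is of the moment at which its call begins. There is no depth.
- ctrl.finish_job(): hands the job in; it is judged then, once.
Trained networks look in a picture, given as the dict that the camera call returned (one of the last four; its "shot" number tells which), for a name from the list of things; names that differ only in an ending like _2 or _b are one class to them, and where a whole thing is asked for, a point or a joint stands for the part that bears it (a point fixed in the world has none). Each returns a list of dicts, best first, with "score" (0 to 1); they miss things now and then, are a little off and sometimes report something else, mostly with a low value. They report only what shows in the picture. A call takes as long as a camera call.
- ctrl.recognise(picture, thing): "centre" ([column, row] in pixels, amid what is visible of it).
The state is a dict: "clock": time; "qpos": joint angles; "qd": joint speeds; "tau": joint torques, N m; "eef_pos": TCP position; "tool_rot": TCP orientation; "force": force on the tool from outside, world axes, zero at the start; "torque": the same for the moment, N m; "width": finger opening in mm; "gripper_force": force on a finger pad.
Only numpy, scipy, OpenCV 4.12 (cv2) and the standard library are available. Lean on these libraries where they do the work, as an engineer would, in place of code of your own. Each camera call takes 0.05 s, during which the arm holds its last target. There are 200 camera calls.

## Working session

There is one attempt and no reset: what is moved stays moved. The work goes in short steps, Python scripts to look and compute and a tool call to move; the robot and the scene stay as the last step left them, time stands still between calls to the robot, and variables do not carry over. Pictures are saved under pics/ and viewed, at most 10 in all, crops included, and the job is handed in when it is done.

Besides the shell and the picture viewer there is one more tool, called in YAML: its name, and indented under it one key for each argument. step_arm: Moves the arm, as the interface text tells. Shift numbers are shares of 150 mm and turn numbers shares of 45 degrees, none past 1 either way. Its arguments: {"type":"object","properties":{"series":{"type":"array","items":{"type":"array","items":{"type":"array","items":{"type":"number","minimum":-1,"maximum":1}}}}},"required":["series"]}

```bash
mkdir -p pics
cat > h.py <<'E'
import numpy as np, cv2
from cell import ctrl
def ray(p,uv):
    d=p["R"].T@np.array([(uv[0]-p["cx"])/p["fx"],(uv[1]-p["cy"])/p["fy"],1.]);c=-p["R"].T@np.array(p["t"]);return c,d/np.linalg.norm(d)
def tri(a,ua,b,ub):
    c1,d1=ray(a,ua);c2,d2=ray(b,ub)
    s=np.linalg.lstsq(np.c_[d1,-d2],c2-c1,rcond=None)[0]
    x,y=c1+s[0]*d1,c2+s[1]*d2;return (x+y)/2,np.linalg.norm(x-y)
def atz(p,uv,z):
    c,d=ray(p,uv);return c+d*(z-c[2])/d[2]
def save(p,n): cv2.imwrite("pics/"+n+".png",np.array(p["img"])[:,:,::-1])
E
python3 - <<'E'
from h import *
P={n:ctrl.get_image(n) for n in("side","top")}
for n in P:
    P[n]["R"]=np.array(P[n]["R"]);save(P[n],n+"0")
cv2.imwrite("pics/both.png",cv2.resize(np.vstack([cv2.imread("pics/side0.png"),cv2.imread("pics/top0.png")]),None,fx=.71,fy=.71))
for t in("knob_mid","crank_axis","crank","divider","goblet1","glue"):
    r={n:ctrl.recognise(P[n],t) for n in P}
    for n in r: print(t,n,[(np.round(q["centre"]),round(q["score"],2)) for q in r[n][:2]])
    if r["side"] and r["top"]: print(tri(P["side"],r["side"][0]["centre"],P["top"],r["top"][0]["centre"]))
s=ctrl.read_state();print(s)
E
```

```text
knob_mid side [(array([259., 153.]), 0.45)]
knob_mid top []
crank_axis side [(array([257., 205.]), 0.96)]
crank_axis top [(array([248., 225.]), 0.64), (array([426., 232.]), 0.4)]
(array([550.60851259, 146.29146732,  34.52112885]), np.float64(10.43824798710083))
crank side [(array([263., 163.]), 0.96)]
crank top [(array([248., 224.]), 0.71)]
(array([559.75103021, 124.6627538 , 220.56878642]), np.float64(11.857736651504526))
divider side [(array([263., 205.]), 0.9)]
divider top [(array([242., 224.]), 0.71)]
(array([561.77519441, 169.62221309,  11.16897672]), np.float64(8.733002933001108))
goblet1 side [(array([302., 175.]), 0.86), (array([262., 252.]), 0.71)]
goblet1 top [(array([150., 206.]), 0.87), (array([136., 236.]), 0.81)]
(array([ 690.10214428,  563.06254494, -160.1623244 ]), np.float64(108.54736258856948))
glue side [(array([204., 406.]), 0.92)]
glue top [(array([437., 260.]), 0.92)]
(array([ 438.26306261, -508.88027116,   92.74082447]), np.float64(0.4264221627819773))
{'clock': 0.7, 'qpos': array([ 1.23119733,  0.62837253,  0.0385033 ,  1.51735533, -0.02700937,
        0.99633171, -0.02002204]), 'qd': array([-1.12840751e-03,  4.34009561e-05, -2.83801179e-04, -3.65037654e-04,
        2.04571802e-04,  4.11117098e-04,  3.02030670e-04]), 'tau': array([-8.52732865e-04, -5.63110149e+01,  1.22517686e+00, -1.93744397e+01,
        1.08686837e-02,  1.37579795e-03, -5.73733786e-06]), 'eef_pos': array([ 175.7919477 , -625.81028936,  202.34562218]), 'tool_rot': array([ 3.14154216e+00, -4.51883997e-05,  2.73745212e-01]), 'force': array([ 0.12896792, -0.38299889, -0.94888975]), 'torque': array([ 0.05988952, -0.03577204, -0.00871424]), 'gripper_force': 0.0, 'width': 85.74981075934444}
```

View pics/both.png

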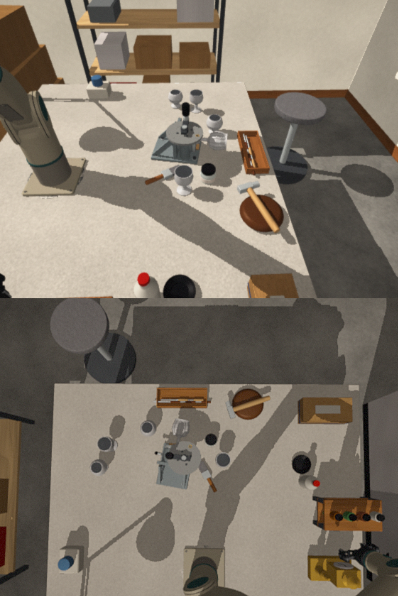

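Side view: divider about (257,190) with the black knob near (260,153). Top view: divider plate about (248,222). I need a closer crop.

Run:
```python
import cv2,numpy as np
a=cv2.imread("pics/side0.png")[120:270,200:350];b=cv2.imread("pics/top0.png")[160:290,180:330]
b=cv2.copyMakeBorder(b,0,20,0,0,cv2.BORDER_CONSTANT)
cv2.imwrite("pics/crop.png",cv2.resize(np.hstack([a,b]),(800,400),interpolation=cv2.INTER_CUBIC))
```

```text
(no output)
```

View pics/crop.png

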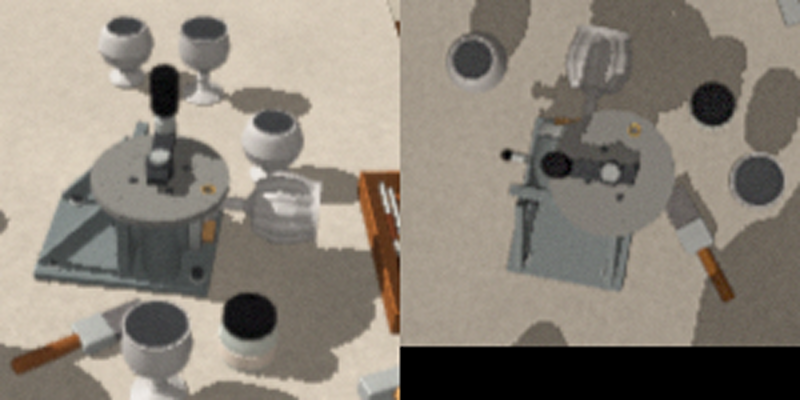

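Run:
```python
from h import *
P={n:ctrl.get_image(n) for n in("side","top")}
S,T=P["side"],P["top"]
for n,us,ut,z in(("nut",(259.2,178.9),(258.7,224.9),188),("knobtop",(261.5,146),(238.3,221.5),259),("plate",(260,186),(258.7,224.9),160),("hole",(278,190.5),(267.7,208.4),160)):
    print(n,np.round(tri(S,us,T,ut)[0]),tri(S,us,T,ut)[1],np.round(atz(S,us,z)),np.round(atz(T,ut,z)))
for t in("goblet1","goblet2","glue","waxjar","brush"):
    for q in ctrl.recognise(T,t)[:4]: print(t,round(q["score"],2),np.round(atz(T,q["centre"],60)))
print("camtop",ray(T,(0,0))[0],T["fx"])
```

```text
nut [553.  95. 184.] 3.4273613526290103 [555.  89. 188.] [551.  95. 188.]
knobtop [561. 151. 261.] 4.2345041312594285 [563. 155. 259.] [559. 152. 259.]
plate [554.  97. 155.] 4.574648365191992 [557.  91. 160.] [552.  97. 160.]
hole [608.  68. 160.] 2.9363962824707976 [610.  68. 160.] [607.  68. 160.]
goblet1 0.86 [562. -87.  60.]
goblet1 0.85 [506. 536.  60.]
goblet1 0.79 [707. 279.  60.]
goblet1 0.69 [616. 490.  60.]
goblet2 0.86 [562. -87.  60.]
goblet2 0.85 [506. 536.  60.]
goblet2 0.79 [707. 279.  60.]
goblet2 0.69 [616. 490.  60.]
glue 0.88 [ 442. -522.   60.]
glue 0.72 [615. 494.  60.]
waxjar 0.57 [648. -28.  60.]
brush 0.86 [476.   4.  60.]
brush 0.52 [518. 533.  60.]
camtop [ 513.48808235  -15.37297925 1555.35691564] 423.4822264671905
```

step_arm:
  series:
    - [[0,0,0,0,0,-0.27,0],[0,0,0,0,0,-0.27,0],[0,0,0,0.215,-0.165,-0.26,0],[0,0,0,0.215,-0.165,0,0],[0,0,0,0.215,-0.165,0,0],[0,0,0,0.215,-0.165,0,0],[0,0,0,0.215,-0.165,0,0],[0,0,0,0.215,-0.165,0,0],[0,0,0,0.215,-0.165,0,0],[0,0,0,0.215,-0.165,0,0],[0,0,0,0.215,-0.165,0,0],[0,0,0,0.215,-0.165,0,0]]

```text
clock: 2.25
eef_pos: [417.4, -302.6, 318.2]
tool_rot: [3.141, -0.0, 0.274]
force: [1.1, -0.4, -0.2]
width: 85.1
gripper_force: 0.0
```

step_arm:
  series:
    - [[0,0,0,0.156,-0.241,0,0],[0,0,0,0.156,-0.241,0,0],[0,0,0,0.156,-0.241,0,0],[0,0,0,0.156,-0.241,0,0],[0,0,0,0.156,-0.241,0,0],[0,0,0,0.156,-0.241,0,0],[0,0,0,0.156,-0.241,0,0],[0,0,0,0.156,-0.241,0,0],[0,0,0,0.156,-0.241,0,0],[0,0,0,0.156,-0.241,0,0],[0,0,0,0.156,-0.241,0,0],[0,0,0,0,0,0,0]]

```text
clock: 3.45
eef_pos: [557.0, 156.5, 317.7]
tool_rot: [-3.137, -0.002, 0.283]
force: [-0.4, -0.4, 0.8]
width: 85.4
gripper_force: 0.0
```

Run:
```python
from h import *
W=ctrl.get_image("wrist");save(W,"w1");s=ctrl.read_state();print(s["clock"],s["eef_pos"],s["tool_rot"],s["qpos"],s["force"])
for t in("knob_mid","crank_axis","crank"):
    for q in ctrl.recognise(W,t)[:2]: print(t,q["score"],q["centre"],atz(W,q["centre"],{"knob_mid":232,"crank_axis":160,"crank":180}[t]))
print(ray(W,(280,210)))
```

```text
3.5 [556.70090135 152.33700112 317.56437376] [-3.13975634e+00 -7.49063041e-05  2.79808745e-01] [-0.15652753  0.42319886 -0.23931537  1.55785513  0.1038144   1.17294223
 -1.70673749] [ 0.20086149 -0.69687895  0.01278233]
knob_mid 0.93 [282.9, 198.7] [563.11364486 152.2077428  232.        ]
crank_axis 0.64 [279.1, 152.6] [594.91489344 164.70099995 160.        ]
crank 0.79 [301.6, 203.6] [551.77605929 127.12951881 180.        ]
(array([621.33236169, 174.08732872, 488.87719583]), array([-0.25805832, -0.08375965, -0.96249167]))
```

View pics/w1.png

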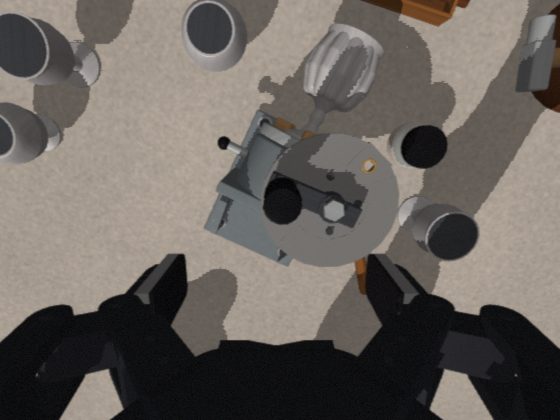

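The wrist view shows the knob at (283,199), the hub nut at (334,210) and the brass-rimmed hole at (369,166). I'll turn these into positions.

Run:
```python
from h import *
W=ctrl.get_image("wrist")
n=atz(W,(334,210),188);h=atz(W,(369,166),160);k=atz(W,(282.9,198.7),234);p=atz(W,(332,200),160)
print(n,p,h,k,np.linalg.norm((k-n)[:2]),np.linalg.norm((h-n)[:2]))
for q in(k,h): print(np.degrees(np.arctan2(*(q-n)[[1,0]])))
print(ctrl.read_state()["eef_pos"],ctrl.read_state()["tool_rot"])
```

```text
[555.46774246  83.22657102 188.        ] [559.88813927  81.55389757 160.        ] [607.33282112  54.58702865 160.        ] [563.3076884  142.12339751 234.        ] 59.41633548781274 59.24702331321405
82.41774853232677
-28.907180070456445
[556.90416864 146.66659071 317.97482419] [3.14055116e+00 2.86005358e-04 2.71475986e-01]
```

step_arm:
  series:
    - [[0,0,0,0,0,0.1,0],[0,0,0,0,0,0,0],[0,0,0,0,0,0,0]]

```text
clock: 4.0
eef_pos: [556.9, 147.2, 303.2]
tool_rot: [3.141, 0.0, 0.272]
force: [0.3, -0.3, -0.4]
width: 85.2
gripper_force: 0.0
```

Run:
```python
from h import *
W=ctrl.get_image("wrist")
print(ctrl.read_state()["eef_pos"],ctrl.read_state()["tool_rot"])
for q in ctrl.recognise(W,"knob_mid")[:1]:print(q,atz(W,q["centre"],232),atz(W,q["centre"],240))
```

```text
[557.14751242 147.63983992 303.52333908] [ 3.14135394e+00 -5.93181171e-04  2.72416913e-01]
{'centre': [269.1, 198.1], 'score': 0.91} [563.6405251  154.80087402 232.        ] [565.55224393 155.13940925 240.        ]
```

step_arm:
  series:
    - [[0,0,0,0.053,-0.03,0.2,0],[0,0,0,0,0,0.2,0],[0,0,0,0,0,0.19,0],[0,0,0,0,0,0,0],[0,0,0,0,0,0,0.8],[0,0,0,0,0,0,0.8],[0,0,0,0,0,0,0.8],[0,0,0,0,0,0,0.8],[0,0,0,0,0,0,0.8],[0,0,0,0,0,0,0.8]]

```text
clock: 5.1
eef_pos: [564.6, 154.2, 216.4]
tool_rot: [3.14, -0.003, 0.273]
force: [-0.6, -1.4, 6.9]
width: 29.6
gripper_force: 58.7
```

```bash
cat >> h.py <<'E'
def arc(start,steps,dz=0,r=60,yaw=.2735,g=.8):
    # clockwise arc increments in tool-axis fractions
    c,s=np.cos(yaw),np.sin(yaw);a=np.radians(start);out=[]
    R=np.array([[c,s],[s,-c]]);X=np.zeros(2);E=np.zeros(2)
    for d in steps:
        b=a-np.radians(d);E=E+R@(r*np.array([np.cos(b)-np.cos(a),np.sin(b)-np.sin(a)]))/150;a=b
        q=np.round(E-X,3);X+=q;out.append([0,0,0,float(q[0]),float(q[1]),0,g])
    return out
E
python3 -c "
from h import *
print(arc(81.5,[5]+[10]*8))
print(arc(81.5-85,[4]*12))"
```

```text
[[0, 0, 0, 0.031, 0.016, 0, 0.8], [0, 0, 0, 0.058, 0.039, 0, 0.8], [0, 0, 0, 0.05, 0.048, 0, 0.8], [0, 0, 0, 0.041, 0.057, 0, 0.8], [0, 0, 0, 0.03, 0.063, 0, 0.8], [0, 0, 0, 0.019, 0.067, 0, 0.8], [0, 0, 0, 0.007, 0.069, 0, 0.8], [0, 0, 0, -0.005, 0.07, 0, 0.8], [0, 0, 0, -0.017, 0.067, 0, 0.8]]
[[0, 0, 0, -0.01, 0.026, 0, 0.8], [0, 0, 0, -0.012, 0.025, 0, 0.8], [0, 0, 0, -0.014, 0.025, 0, 0.8], [0, 0, 0, -0.015, 0.023, 0, 0.8], [0, 0, 0, -0.017, 0.022, 0, 0.8], [0, 0, 0, -0.018, 0.021, 0, 0.8], [0, 0, 0, -0.02, 0.02, 0, 0.8], [0, 0, 0, -0.021, 0.018, 0, 0.8], [0, 0, 0, -0.022, 0.017, 0, 0.8], [0, 0, 0, -0.024, 0.015, 0, 0.8], [0, 0, 0, -0.024, 0.014, 0, 0.8], [0, 0, 0, -0.026, 0.011, 0, 0.8]]
```

step_arm:
  series:
    - [[0,0,0,0.031,0.016,0,0.8],[0,0,0,0.058,0.039,0,0.8],[0,0,0,0.05,0.048,0,0.8],[0,0,0,0.041,0.057,0,0.8]]

```text
clock: 5.5
eef_pos: [589.1, 145.5, 216.2]
tool_rot: [-3.132, 0.009, 0.278]
force: [-15.5, 8.7, 12.6]
width: 29.8
gripper_force: 59.7
```

step_arm:
  series:
    - [[0,0,0,0.03,0.063,0,0.8],[0,0,0,0.019,0.067,0,0.8],[0,0,0,0.007,0.069,0,0.8],[0,0,0,-0.005,0.07,0,0.8],[0,0,0,-0.017,0.067,0,0.8],[0,0,0,0,0,0,0.8],[0,0,0,0,0,0,0.8]]

```text
clock: 6.2
eef_pos: [617.3, 95.2, 216.5]
tool_rot: [-3.139, -0.008, 0.275]
force: [4.7, 5.0, 1.0]
width: 29.7
gripper_force: 59.4
```

```bash
python3 -c "
from h import *
print(arc(0.5,[4]*12))"
```

```text
[[0, 0, 0, -0.008, 0.027, 0, 0.8], [0, 0, 0, -0.01, 0.026, 0, 0.8], [0, 0, 0, -0.012, 0.025, 0, 0.8], [0, 0, 0, -0.014, 0.024, 0, 0.8], [0, 0, 0, -0.015, 0.024, 0, 0.8], [0, 0, 0, -0.017, 0.022, 0, 0.8], [0, 0, 0, -0.018, 0.021, 0, 0.8], [0, 0, 0, -0.02, 0.02, 0, 0.8], [0, 0, 0, -0.021, 0.018, 0, 0.8], [0, 0, 0, -0.023, 0.017, 0, 0.8], [0, 0, 0, -0.023, 0.015, 0, 0.8], [0, 0, 0, -0.025, 0.013, 0, 0.8]]
```

step_arm:
  series:
    - [[0,0,0,0,0,0.02,0.8],[0,0,0,0,0,0,0.8],[0,0,0,0,0,0,0.8]]

```text
clock: 6.5
eef_pos: [617.7, 95.3, 216.2]
tool_rot: [-3.139, -0.01, 0.275]
force: [0.1, 3.1, 16.0]
width: 29.5
gripper_force: 61.0
```

step_arm:
  series:
    - [[0,0,0,-0.008,0.027,0,0.8],[0,0,0,-0.01,0.026,0,0.8],[0,0,0,-0.012,0.025,0,0.8],[0,0,0,-0.014,0.024,0,0.8]]

```text
clock: 6.9
eef_pos: [617.1, 86.4, 216.3]
tool_rot: [-3.131, -0.017, 0.279]
force: [5.4, 14.4, 9.6]
width: 29.5
gripper_force: 60.3
```

step_arm:
  series:
    - [[0,0,0,-0.015,0.024,0,0.8],[0,0,0,0,0,0,0.8]]

```text
clock: 7.1
eef_pos: [616.0, 80.4, 216.3]
tool_rot: [-3.133, -0.016, 0.278]
force: [3.3, 11.3, 10.6]
width: 29.2
gripper_force: 60.3
```

step_arm:
  series:
    - [[0,0,0,-0.008,0.011,0,0.8],[0,0,0,0,0,0,0.8]]

```text
clock: 7.3
eef_pos: [615.6, 79.0, 216.3]
tool_rot: [-3.133, -0.017, 0.278]
force: [4.5, 12.7, 11.4]
width: 29.3
gripper_force: 60.3
```

step_arm:
  series:
    - [[0,0,0,-0.008,0.011,0,0.8],[0,0,0,-0.009,0.011,0,0.8],[0,0,0,0,0,0,0.8]]

```text
clock: 7.6
eef_pos: [614.3, 74.7, 216.3]
tool_rot: [-3.134, -0.018, 0.278]
force: [4.7, 13.0, 10.1]
width: 29.2
gripper_force: 60.2
```

step_arm:
  series:
    - [[0,0,0,-0.009,0.011,0,0.8],[0,0,0,-0.009,0.01,0,0.8],[0,0,0,0,0,0,0.8]]

```text
clock: 7.9
eef_pos: [612.2, 69.5, 215.6]
tool_rot: [-3.135, -0.016, 0.278]
force: [5.2, 10.5, 5.7]
width: 29.5
gripper_force: 60.0
```

step_arm:
  series:
    - [[0,0,0,-0.009,0.01,0,0.8],[0,0,0,0,0,0,0.8]]

```text
clock: 8.1
eef_pos: [609.8, 65.1, 213.4]
tool_rot: [-3.137, -0.011, 0.276]
force: [6.4, 8.0, -2.6]
width: 29.2
gripper_force: 60.7
```

step_arm:
  series:
    - [[0,0,0,0,0,0.02,0.8],[0,0,0,0,0,0.015,0.8],[0,0,0,0,0,0,0.8],[0,0,0,0,0,0,0.8]]

```text
clock: 8.5
eef_pos: [610.0, 65.3, 208.6]
tool_rot: [-3.137, -0.011, 0.276]
force: [5.9, 7.5, 1.6]
width: 29.5
gripper_force: 61.2
```

step_arm:
  series:
    - [[0,0,0,0,0,0.015,0.8],[0,0,0,0,0,0,0.8],[0,0,0,0,0,0,0.8]]

```text
clock: 8.8
eef_pos: [610.3, 65.4, 208.4]
tool_rot: [-3.138, -0.013, 0.276]
force: [2.2, 5.8, 13.0]
width: 29.3
gripper_force: 62.3
```

step_arm:
  series:
    - [[0,0,0,0,0,-0.05,0.8],[0,0,0,0,0,-0.05,0.8],[0,0,0,0,0,0,0.8],[0,0,0,0,0,0,0.8]]

```text
clock: 9.2
eef_pos: [606.0, 59.7, 218.2]
tool_rot: [3.141, 0.0, 0.274]
force: [3.9, 0.4, -8.4]
width: 29.6
gripper_force: 61.0
```

```bash
python3 -c "
from h import *
for r in (lambda A:[A[i:i+12] for i in range(0,len(A),12)])(arc(-31,[7.5]+[15]*23)): print(r)"
```

```text
[[0, 0, 0, -0.04, 0.033, 0, 0.8], [0, 0, 0, -0.092, 0.05, 0, 0.8], [0, 0, 0, -0.102, 0.024, 0, 0.8], [0, 0, 0, -0.104, -0.003, 0, 0.8], [0, 0, 0, -0.1, -0.03, 0, 0.8], [0, 0, 0, -0.089, -0.055, 0, 0.8], [0, 0, 0, -0.072, -0.076, 0, 0.8], [0, 0, 0, -0.049, -0.092, 0, 0.8], [0, 0, 0, -0.024, -0.101, 0, 0.8], [0, 0, 0, 0.003, -0.105, 0, 0.8], [0, 0, 0, 0.03, -0.1, 0, 0.8], [0, 0, 0, 0.054, -0.089, 0, 0.8]]
[[0, 0, 0, 0.076, -0.071, 0, 0.8], [0, 0, 0, 0.092, -0.05, 0, 0.8], [0, 0, 0, 0.102, -0.024, 0, 0.8], [0, 0, 0, 0.104, 0.003, 0, 0.8], [0, 0, 0, 0.1, 0.03, 0, 0.8], [0, 0, 0, 0.089, 0.055, 0, 0.8], [0, 0, 0, 0.072, 0.076, 0, 0.8], [0, 0, 0, 0.049, 0.092, 0, 0.8], [0, 0, 0, 0.024, 0.101, 0, 0.8], [0, 0, 0, -0.003, 0.105, 0, 0.8], [0, 0, 0, -0.03, 0.1, 0, 0.8], [0, 0, 0, -0.054, 0.089, 0, 0.8]]
```

```bash
python3 -c "
from h import *
for r in (lambda A:[A[i:i+12] for i in range(0,len(A),12)])(arc(-36,[15]*24)): print(r)"
```

```text
[[0, 0, 0, -0.09, 0.054, 0, 0.8], [0, 0, 0, -0.1, 0.028, 0, 0.8], [0, 0, 0, -0.105, 0.002, 0, 0.8], [0, 0, 0, -0.101, -0.026, 0, 0.8], [0, 0, 0, -0.091, -0.051, 0, 0.8], [0, 0, 0, -0.075, -0.073, 0, 0.8], [0, 0, 0, -0.053, -0.089, 0, 0.8], [0, 0, 0, -0.029, -0.101, 0, 0.8], [0, 0, 0, -0.001, -0.104, 0, 0.8], [0, 0, 0, 0.025, -0.101, 0, 0.8], [0, 0, 0, 0.051, -0.092, 0, 0.8], [0, 0, 0, 0.073, -0.075, 0, 0.8]]
[[0, 0, 0, 0.09, -0.053, 0, 0.8], [0, 0, 0, 0.1, -0.029, 0, 0.8], [0, 0, 0, 0.104, -0.001, 0, 0.8], [0, 0, 0, 0.102, 0.025, 0, 0.8], [0, 0, 0, 0.091, 0.051, 0, 0.8], [0, 0, 0, 0.075, 0.073, 0, 0.8], [0, 0, 0, 0.053, 0.09, 0, 0.8], [0, 0, 0, 0.029, 0.1, 0, 0.8], [0, 0, 0, 0.001, 0.105, 0, 0.8], [0, 0, 0, -0.025, 0.101, 0, 0.8], [0, 0, 0, -0.051, 0.091, 0, 0.8], [0, 0, 0, -0.073, 0.075, 0, 0.8]]
```

Start with half a turn, the first rows carefully.

step_arm:
  series:
    - [[0,0,0,0,0,-0.01,0.8],[0,0,0,-0.045,0.03,0,0.8],[0,0,0,-0.045,0.024,0,0.8],[0,0,0,-0.1,0.028,0,0.8],[0,0,0,-0.105,0.002,0,0.8],[0,0,0,-0.101,-0.026,0,0.8],[0,0,0,-0.091,-0.051,0,0.8],[0,0,0,-0.075,-0.073,0,0.8]]

```text
clock: 10.0
eef_pos: [521.4, 46.1, 220.5]
tool_rot: [3.141, -0.0, 0.272]
force: [4.8, 2.3, -9.7]
width: 29.5
gripper_force: 61.0
```

step_arm:
  series:
    - [[0,0,0,-0.053,-0.089,0,0.8],[0,0,0,-0.029,-0.101,0,0.8],[0,0,0,-0.001,-0.104,0,0.8],[0,0,0,0.025,-0.101,0,0.8],[0,0,0,0.051,-0.092,0,0.8],[0,0,0,0.073,-0.075,0,0.8],[0,0,0,0,0,0,0.8],[0,0,0,0,0,0,0.8]]

```text
clock: 10.8
eef_pos: [509.7, 131.4, 220.4]
tool_rot: [3.141, -0.001, 0.275]
force: [3.7, -1.4, -9.5]
width: 29.7
gripper_force: 61.1
```

step_arm:
  series:
    - [[0,0,0,0.09,-0.053,0,0.8],[0,0,0,0.1,-0.029,0,0.8],[0,0,0,0.104,-0.001,0,0.8],[0,0,0,0.102,0.025,0,0.8],[0,0,0,0.091,0.051,0,0.8],[0,0,0,0.075,0.073,0,0.8],[0,0,0,0.053,0.09,0,0.8],[0,0,0,0.029,0.1,0,0.8],[0,0,0,0.001,0.105,0,0.8],[0,0,0,-0.025,0.101,0,0.8],[0,0,0,-0.051,0.091,0,0.8],[0,0,0,-0.073,0.075,0,0.8]]

```text
clock: 12.0
eef_pos: [605.8, 58.7, 220.5]
tool_rot: [-3.141, -0.001, 0.273]
force: [-1.0, 4.2, -9.0]
width: 29.3
gripper_force: 61.1
```

step_arm:
  series:
    - [[0,0,0,-0.09,0.054,0,0.8],[0,0,0,-0.1,0.028,0,0.8],[0,0,0,-0.105,0.002,0,0.8],[0,0,0,-0.101,-0.026,0,0.8],[0,0,0,-0.091,-0.051,0,0.8],[0,0,0,-0.075,-0.073,0,0.8],[0,0,0,-0.053,-0.089,0,0.8],[0,0,0,-0.029,-0.101,0,0.8],[0,0,0,-0.001,-0.104,0,0.8],[0,0,0,0.025,-0.101,0,0.8],[0,0,0,0.051,-0.092,0,0.8],[0,0,0,0.073,-0.075,0,0.8]]

```text
clock: 13.2
eef_pos: [508.7, 130.2, 220.4]
tool_rot: [3.139, 0.001, 0.274]
force: [3.3, -6.0, -9.3]
width: 29.5
gripper_force: 61.1
```

step_arm:
  series:
    - [[0,0,0,0.09,-0.053,0,0.8],[0,0,0,0.1,-0.029,0,0.8],[0,0,0,0.104,-0.001,0,0.8],[0,0,0,0.102,0.025,0,0.8],[0,0,0,0.091,0.051,0,0.8],[0,0,0,0.075,0.073,0,0.8],[0,0,0,0.053,0.09,0,0.8],[0,0,0,0.029,0.1,0,0.8],[0,0,0,0.001,0.105,0,0.8],[0,0,0,-0.025,0.101,0,0.8],[0,0,0,-0.051,0.091,0,0.8],[0,0,0,-0.073,0.075,0,0.8]]

```text
clock: 14.4
eef_pos: [606.4, 59.2, 220.8]
tool_rot: [-3.141, -0.002, 0.273]
force: [-2.0, 4.6, -9.6]
width: 29.2
gripper_force: 61.1
```

step_arm:
  series:
    - [[0,0,0,-0.09,0.054,0,0.8],[0,0,0,-0.1,0.028,0,0.8],[0,0,0,-0.105,0.002,0,0.8],[0,0,0,-0.101,-0.026,0,0.8],[0,0,0,-0.091,-0.051,0,0.8],[0,0,0,-0.075,-0.073,0,0.8],[0,0,0,-0.053,-0.089,0,0.8],[0,0,0,-0.029,-0.101,0,0.8],[0,0,0,-0.001,-0.104,0,0.8],[0,0,0,0.025,-0.101,0,0.8],[0,0,0,0.051,-0.092,0,0.8],[0,0,0,0.073,-0.075,0,0.8]]

```text
clock: 15.6
eef_pos: [509.0, 130.5, 220.5]
tool_rot: [3.14, 0.001, 0.274]
force: [2.7, -5.4, -9.2]
width: 29.6
gripper_force: 61.2
```

step_arm:
  series:
    - [[0,0,0,0.09,-0.053,0,0.8],[0,0,0,0.1,-0.029,0,0.8],[0,0,0,0.104,-0.001,0,0.8],[0,0,0,0.102,0.025,0,0.8],[0,0,0,0.091,0.051,0,0.8],[0,0,0,0.075,0.073,0,0.8],[0,0,0,0.053,0.09,0,0.8],[0,0,0,0.029,0.1,0,0.8],[0,0,0,0.001,0.105,0,0.8],[0,0,0,0,0,0,0.8],[0,0,0,0,0,0,0.8]]

```text
clock: 16.7
eef_pos: [617.1, 102.5, 220.5]
tool_rot: [3.14, -0.0, 0.272]
force: [-1.2, -2.6, -9.6]
width: 29.3
gripper_force: 61.2
```

```bash
python3 -c "
from h import *
print(arc(8,[9]*3)); print(arc(-19,[2]*8))"
```

```text
[[0, 0, 0, -0.013, 0.061, 0, 0.8], [0, 0, 0, -0.023, 0.059, 0, 0.8], [0, 0, 0, -0.031, 0.054, 0, 0.8]]
[[0, 0, 0, -0.008, 0.011, 0, 0.8], [0, 0, 0, -0.009, 0.011, 0, 0.8], [0, 0, 0, -0.009, 0.011, 0, 0.8], [0, 0, 0, -0.009, 0.011, 0, 0.8], [0, 0, 0, -0.01, 0.01, 0, 0.8], [0, 0, 0, -0.009, 0.009, 0, 0.8], [0, 0, 0, -0.011, 0.01, 0, 0.8], [0, 0, 0, -0.01, 0.009, 0, 0.8]]
```

step_arm:
  series:
    - [[0,0,0,-0.013,0.061,0,0.8],[0,0,0,-0.023,0.059,0,0.8],[0,0,0,-0.031,0.054,0,0.8],[0,0,0,0,0,0,0.8],[0,0,0,0,0,0.05,0.8],[0,0,0,0,0,0,0.8]]

```text
clock: 17.3
eef_pos: [614.7, 75.0, 216.2]
tool_rot: [3.138, -0.002, 0.273]
force: [-7.5, -3.9, 12.0]
width: 29.4
gripper_force: 63.5
```

step_arm:
  series:
    - [[0,0,0,-0.008,0.011,0,0.8],[0,0,0,-0.009,0.011,0,0.8],[0,0,0,0,0,0,0.8]]

```text
clock: 17.6
eef_pos: [614.5, 74.8, 216.3]
tool_rot: [-3.141, -0.007, 0.275]
force: [-3.6, 0.7, 7.6]
width: 29.1
gripper_force: 62.9
```

step_arm:
  series:
    - [[0,0,0,-0.009,0.011,0,0.8],[0,0,0,-0.009,0.011,0,0.8],[0,0,0,0,0,0,0.8]]

```text
clock: 17.9
eef_pos: [614.4, 74.5, 216.4]
tool_rot: [-3.137, -0.011, 0.276]
force: [0.0, 6.4, 2.9]
width: 29.5
gripper_force: 62.6
```

step_arm:
  series:
    - [[0,0,0,-0.01,0.01,0,0.8],[0,0,0,-0.009,0.009,0,0.8],[0,0,0,0,0,0,0.8]]

```text
clock: 18.2
eef_pos: [613.0, 71.2, 216.3]
tool_rot: [-3.137, -0.012, 0.277]
force: [2.0, 7.0, 2.5]
width: 29.0
gripper_force: 62.4
```

step_arm:
  series:
    - [[0,0,0,-0.008,0.008,0.015,0.8],[0,0,0,0,0,0,0.8]]

```text
clock: 18.4
eef_pos: [613.2, 71.1, 215.8]
tool_rot: [-3.136, -0.016, 0.277]
force: [0.5, 9.7, 10.9]
width: 29.4
gripper_force: 63.4
```

step_arm:
  series:
    - [[0,0,0,-0.01,0.009,0,0.8],[0,0,0,0,0,0,0.8]]

```text
clock: 18.6
eef_pos: [612.8, 70.2, 215.8]
tool_rot: [-3.136, -0.018, 0.278]
force: [2.1, 10.8, 8.0]
width: 29.7
gripper_force: 63.0
```

step_arm:
  series:
    - [[0,0,0,-0.01,0.009,0,0.8],[0,0,0,0,0,0,0.8]]

```text
clock: 18.8
eef_pos: [610.0, 65.2, 213.4]
tool_rot: [-3.139, -0.012, 0.276]
force: [4.1, 7.9, -3.9]
width: 29.7
gripper_force: 61.9
```

step_arm:
  series:
    - [[0,0,0,-0.01,0.008,0,0.8],[0,0,0,0,0,0,0.8]]

```text
clock: 19.0
eef_pos: [609.9, 65.0, 213.1]
tool_rot: [-3.137, -0.014, 0.277]
force: [6.3, 9.5, -4.5]
width: 29.1
gripper_force: 61.7
```

In the hole, same spot as before. Press home.

step_arm:
  series:
    - [[0,0,0,0.01,-0.008,0.02,0.8],[0,0,0,0,0,0.015,0.8],[0,0,0,0,0,0.015,0.8],[0,0,0,0,0,0,0.8],[0,0,0,0,0,0,0.8]]

```text
clock: 19.5
eef_pos: [610.5, 65.4, 208.4]
tool_rot: [-3.139, -0.013, 0.276]
force: [-1.4, 6.7, 11.7]
width: 29.6
gripper_force: 63.7
```

step_arm:
  series:
    - [[0,0,0,0,0,0,0],[0,0,0,0,0,0,0],[0,0,0,0,0,0,0],[0,0,0,0,0,0,0],[0,0,0,0,0,0,0],[0,0,0,0,0,0,0],[0,0,0,0,0,-0.2,0],[0,0,0,0,0,-0.25,0],[0,0,0,0,0,-0.25,0],[0,0,0,0,0,-0.2,0],[0,0,0,0,0,0,0],[0,0,0,0,0,0,0]]

```text
clock: 20.7
eef_pos: [606.0, 60.6, 338.6]
tool_rot: [3.141, -0.001, 0.274]
force: [0.2, 0.2, 0.5]
width: 85.3
gripper_force: 0.0
```

Run:
```python
from h import *
W=ctrl.get_image("wrist");save(W,"w2");s=ctrl.read_state();print(s["clock"],s["eef_pos"],s["force"],s["width"])
for q in ctrl.recognise(W,"knob_mid")[:1]:print(q,atz(W,q["centre"],224))
```

```text
20.75 [605.40644651  60.43819842 337.45377428] [ 0.06897426  0.02269448 -0.51794821] 85.3356230966478
{'centre': [269.6, 191.1], 'score': 0.9} [609.46435811  67.72670789 224.        ]
```

View pics/w2.png

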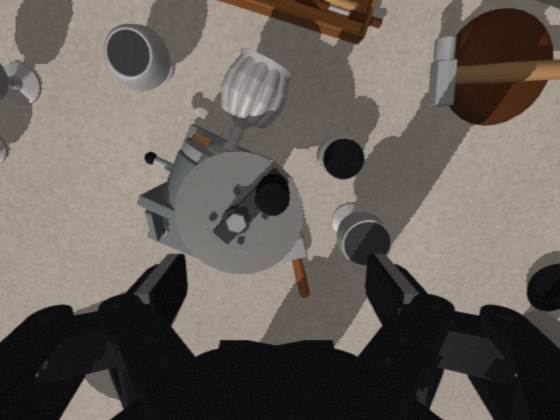

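The knob, at (270,191), stands over the brass hole, with the hand clear and the bench undisturbed.

```bash
python3 -c "
from cell import ctrl
print(ctrl.finish_job())"
```

```text
the job is handed in; nothing more can be done
None
```

The crank was zeroed in the hole, wound exactly three more turns clockwise with the pin drawn, and the pin pressed fully home in the same hole; the hand is clear, nothing else on the bench was seen to move, and the job is handed in at about 21 s (no verdict was returned).

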